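# Hold the slipped set-screw collar on its shaft flat

### The job

One of the two spindles has a set-screw collar (the ring with a screw boss sticking out of its side) that has slipped to the foot of its shaft; the other spindle carries only a plain spacer ring. Pinch the shaft that has the collar, feel for its flat and turn it until the flat faces the hex-key guide of its stand, then raise the collar, level, so that its screw sits squarely over the middle of the flat, and finish while still holding it there with the fingers, ready for the screw to be tightened. Leave the other spindle, its spacer and the parts lying around alone.

Things in the scene. Friction and masses are not known exactly. Their poses are not given: they have to be found in the camera images.
- stand_A: (All sizes in mm.) One of two like fixed spindle stands. Origin: on the spindle axis, underside of base, on the shelf. x points from the axis to this stand's hex-key guide (see key tip point), within 0.25 rad of world x; z up. Base plate x -40 to 105, y +-35, 12 thick. A pedestal, 33 diameter, rises to height 40 and carries the upright shaft.
- stand_B: (All sizes in mm.) One of two like fixed spindle stands. Origin: on the spindle axis, underside of base, on the shelf. x points from the axis to this stand's hex-key guide (see key tip point), within 0.25 rad of world x; z up. Base plate x -40 to 105, y +-35, 12 thick. A pedestal, 33 diameter, rises to height 40 and carries the upright shaft.
- shaft_A: Upright dark steel D-shaft of stand A, turns about its vertical axis with light drag (0.05 N m), stays where left. Origin on the axis at height 40. Diameter 22; from height 58 to its top at 88 it has one flat, 17 wide, 7 from the axis; its x is the flat's outward normal. Pinched on the flat it measures 18, else up to 22. Starts 0.5 to 1.3 rad anticlockwise of the key guide.
- shaft_B: Upright dark steel D-shaft of stand B, turns about its vertical axis with light drag (0.05 N m), stays where left. Origin on the axis at height 40. Diameter 22; from height 58 to its top at 88 it has one flat, 17 wide, 7 from the axis; its x is the flat's outward normal. Pinched on the flat it measures 18, else up to 22. Starts 0.5 to 1.3 rad clockwise of the key guide.
- key_A (a point): Tip of the fixed hex key in the guide of stand A: on the stand's x axis, 64 from the spindle axis, at height 73, pointing at the shaft. The guide is a black post at x 81 to 95, 24 wide, top at height 82.
- key_B (a point): Tip of the fixed hex key in the guide of stand B: on the stand's x axis, 64 from the spindle axis, at height 73, pointing at the shaft. The guide is a black post at x 81 to 95, 24 wide, top at height 82.
- flat_A (a point): Centre of the flat of shaft A, at height 73, 7 from the axis; x is the flat's outward normal, z up.
- flat_B (a point): Centre of the flat of shaft B, at height 73, 7 from the axis; x is the flat's outward normal, z up.
- collar: Loose bright metal collar, 55 to 115 g: ring 38 outside, bore 25, 14 tall, with a screw boss of 10 diameter sticking out of its side to 29 from the axis. It lies around shaft A or B (varies) on the pedestal, at height 40 to 54, free to turn and lift. Origin: centre of its underside; x points out through the screw, at the start within 1.5 rad of the key guide's direction.
- collar_screw (a point): Outer end of the collar's screw boss, 29 out from the collar's axis along its x and 7 above its underside.
- spacer: Loose plain spacer ring, same ring without a boss (outer 38, bore 25, 14 tall), around the shaft that does not have the collar. Origin: centre of its underside. Leave alone.
- toroid: Bystander: loose black ferrite toroid, 36 diameter, 13 tall, lying flat on the shelf. Origin: centre of its underside.
- ic_tube: Bystander: loose orange IC tube, 16 x 300 x 10 tall, lying along its y on the shelf beyond the stands. Origin: centre of its underside.
- edge_connector: Bystander: loose gold-finish edge connector on a black body, 12 x 75 x 18 tall. Origin: centre of its underside.
- acrylic_block: Bystander: loose clear acrylic spacer block, 50 x 30 x 25 tall. Origin: centre of its underside.
Mind the look-alikes: they are no part of the job. Leave any purple look-alike of the collar alone. What is shaped like the stand_A but yellow is not meant.

How it is judged:
By the outcome, as a careful person would: the job done as asked, in the order asked, and still so for the second after the job is handed in, while the arm keeps its last pose, push and grip.
It also fails if it takes over 45 s, if anything falls off the work surface, if the arm or the gripper's body presses on something with over 40 N, if the wrist force passes 120 N, or if a joint passes its speed limit or range.

### The arm

A 6-joint arm with a two-finger parallel gripper is mounted at the origin on the work surface. World frame = base frame: x ahead of the robot, y to its left, z up, the work surface at z = 0. Lengths are in m, angles in rad, forces in N, time in s.
With the tool pointing down it reaches from about 0.275 to 0.85 m from the base axis. Payload 5.2 kg.
Tool frame: the origin (TCP) lies on the mounting face of the last link; the fingertips stand 173 mm ahead of it and the grasp point (between the pads) lies 155 mm ahead of it; x points along the fingers, z is the direction in which the jaws open and shut, and the axes are right-handed (so a half turn about x gives the same grasp; the last joint's range is limited). The gripper opens to 85 mm and grips with 20 to 120 N. Pads are 22 mm wide; open, the fingers measure 114 mm over their backs; the gripper's body (76 mm by 85 mm) begins 54 mm behind the grasp point. The pads swing forward as they close: fully open they stand 13 mm farther back than shut.
Start: joints at [-1.378, 0.259, 1.535, -0, 1.348, -0.203], TCP at [0.212, -0.507, 0.405] pointing down, gripper open.
Joint ranges: [-3.14, 3.14], [-0.91, 2.08], [0.19, 2.58], [-1.22, 4.36], [0.22, 2.71], [-3.12, 3.12]. Speed limits (rad/s): [2.57, 2.57, 3.14, 3.14, 3.14, 3.14].

### API

Orientations are given as a unit quaternion [w, x, y, z].
In Python, from workcell import bot, jaws, planner, vision, job, models gives the robot as it stands. Calls block until the motion is done:
- bot.move_pose(position, orientation): joint-space move of the TCP to a pose.
- bot.servo_line(position, rate=0.15, orientation=None, stop_force=None): straight line of the TCP; orientation=None keeps the orientation; rate is the mean speed in m/s. With stop_force (N) it stops when the force on the tool has changed by that much, and returns True; else False.
- bot.movej(angles): joint-space move.
- jaws.command_gripper(opening, strength=None): finger opening in m; strength is the grip in N (None keeps the last); returns when the fingers have stopped.
- bot.hold(seconds).
- planner.solve_ik(position, orientation): joint angles nearest the present ones, or None.
- bot.read_state(): the state.
- vision.camera(name): name is "scene" or "side" or "wrist"; returns a dict with "image" (480x640x3 uint8, red, green, blue), "range_z" (480x640 float32, m along the optical axis (not along the pixel's ray), 0 where there is no reading), "fx", "fy", "cx", "cy" (pixels), "xyz" and "orientation" of the camera in the world; the wrist camera has in their place "T_tool_cam" (4x4, takes a point from camera to tool coordinates, whose origin is the TCP and whose axes are the tool frame's). Camera axes: x right, y up, looking along -z (the intrinsics and any distortion apply to the point x, -y, -z); pixel columns grow to the right and rows downward; lengths in m; the calibration is good to about 2 mm. A picture is of the moment at which its call begins: read the wrist's pose just before it.
A pose or a line that the arm cannot do raises bot.PlanningError and nothing moves.
- job.close_job(): hands the job in, once; it reports no verdict.
Trained networks look in the newest picture that a camera, given by its name, has taken for a name from the list of things; names that differ only in an ending like _2 or _b are one class to them, and where a whole thing is asked for, a point or a joint stands for the part that bears it (a point fixed in the world has none). Each returns a list of dicts, best first, with "p" (0 to 1); they miss things now and then, are a little off and sometimes report something else, mostly with a low value. They report only what shows in the picture. A call takes as long as a camera call. They do not tell look-alikes from the thing itself.
- models.spot_in(camera, thing): "point" ([x, y, z] in m, in world coordinates, good to about 4 mm: the middle of the surface that is visible of it).
- models.spot_point(camera, thing): "point" ([x, y, z] in m, in world coordinates, good to about 4 mm: a listed point, or the origin of a listed thing).
The state is a dict: "t": time; "joints": joint angles; "joint_velocities": joint speeds; "joint_torque": joint torques, N m; "position": TCP position; "eef_rot": TCP orientation; "force": force on the tool from outside, world axes, zero at the start; "ft_torque": the same for the moment, N m; "grip_width": finger opening in m.
Only numpy, scipy, OpenCV 4.12 (cv2) and the standard library are available. Lean on these libraries where they do the work, as an engineer would, in place of code of your own. Each camera call takes 0.05 s, during which the arm holds its last target. There are 200 camera calls.

## Working session

There is one attempt and no reset: what is moved stays moved. The work goes in short steps, each a Python script; the robot and the scene stay as the last script left them, time stands still between calls to the robot, and variables do not carry over. Pictures are saved under pics/ and viewed, about 8 in all and at most 12, crops included, and the job is handed in when it is done.

```bash
ls; mkdir -p pics; cat > h.py <<'E'
import numpy as np, cv2
from workcell import bot,jaws,planner,vision,job,models
from scipy.spatial.transform import Rotation as R
def rot(q): return R.from_quat([q[1],q[2],q[3],q[0]]).as_matrix()
def quat(M):
    q=R.from_matrix(M).as_quat(); return [q[3],q[0],q[1],q[2]]
def cam(name):
    s=bot.read_state(); c=vision.camera(name)
    if name=="wrist":
        T=np.eye(4);T[:3,:3]=rot(s["eef_rot"]);T[:3,3]=s["position"]; c["T"]=T@np.array(c["T_tool_cam"])
    else:
        T=np.eye(4);T[:3,:3]=rot(c["orientation"]);T[:3,3]=c["xyz"]; c["T"]=T
    return c
def cloud(c):
    d=c["range_z"]; v,u=np.mgrid[:480,:640]
    P=np.stack([(u-c["cx"])/c["fx"]*d,-(v-c["cy"])/c["fy"]*d,-d],-1)
    W=P@c["T"][:3,:3].T+c["T"][:3,3]; W[d<=0]=np.nan; return W
def proj(c,p):
    q=np.linalg.inv(c["T"])@np.r_[p,1]; return c["fx"]*q[0]/-q[2]+c["cx"], c["fy"]*q[1]/q[2]+c["cy"]
def save(c,n): cv2.imwrite("pics/"+n,c["image"][:,:,::-1])
E
python3 - <<'E'
from h import *
print(bot.read_state())
for n in ["scene","side"]:
    c=cam(n); save(c,n+"1.png"); print(n,[k for k in c if k not in("image","range_z")],c["xyz"],c.get("distortion"))
    for t in ["stand_A","stand_B","collar","spacer","collar_screw","key_A","key_B","flat_A","flat_B"]:
        print(t,[(np.round(r["point"],4).tolist(),round(r["p"],2)) for r in models.spot_point(n,t)][:3])
E
```

```text
pics
{'t': 0.0, 'joints': array([-1.37778418e+00,  2.59366081e-01,  1.53609059e+00, -1.26075405e-05,
        1.34800638e+00, -2.02795266e-01]), 'joint_velocities': array([ 4.69953337e-04, -9.41441842e-04, -1.77452042e-03,  1.49278069e-03,
        2.54130826e-03, -8.08299545e-05]), 'joint_torque': array([ 2.84614623e-05, -4.46027720e+01, -2.90564579e+01, -1.35745126e-04,
        1.17553477e-02, -1.38591858e-05]), 'position': array([ 0.21203408, -0.50725194,  0.40385896]), 'eef_rot': array([ 0.58807954,  0.39239908,  0.58901633, -0.39146543]), 'force': array([-0.32954657, -0.01353873,  0.19175725]), 'ft_torque': array([-0.00247023, -0.04657617,  0.01188485]), 'grip_width': 0.08527477174516679}
scene ['fx', 'fy', 'cx', 'cy', 'xyz', 'orientation', 'T'] [ 0.91466134 -0.6506986   0.56123957] None
stand_A [([0.3055, 0.1922, 0.0045], 0.92), ([0.5637, 0.1721, -0.002], 0.72)]
stand_B [([0.494, -0.166, -0.007], 0.8)]
collar [([0.5638, 0.169, 0.0411], 0.63), ([0.6116, 0.0639, -0.0015], 0.58), ([0.3735, -0.0255, -0.0014], 0.37)]
spacer [([0.4932, -0.1646, 0.0392], 0.71)]
collar_screw [([0.5989, 0
[... 378 characters left out ...]
], 0.53)]
side ['fx', 'fy', 'cx', 'cy', 'xyz', 'orientation', 'T'] [0.15272473 0.54517642 0.65556052] None
stand_A [([0.3047, 0.1912, -0.0009], 0.81), ([0.4921, -0.1662, 0.0431], 0.44)]
stand_B [([0.4949, -0.1725, -0.0014], 0.67)]
collar [([0.5685, 0.1673, 0.0397], 0.56), ([0.6087, 0.0655, -0.0002], 0.51)]
spacer [([0.4928, -0.1665, 0.043], 0.45), ([0.568, 0.1678, 0.0015], 0.23)]
collar_screw [([0.6176, 0.0958, 0.0103], 0.87), ([0.5688, 0.1688, -0.0001], 0.61), ([0.5932, 0.1756, 0.0457], 0.49)]
key_A [([0.3738, 0.1795, 0.0736], 0.91), ([0.6314, 0.1739, 0.0742], 0.88)]
key_B [([0.5608, -0.178, 0.0751], 0.77)]
flat_A [([0.3101, 0.1904, 0.0691], 0.97)]
flat_B [([0.4946, -0.1722, 0.0732], 0.78)]
```

View pics/scene1.png

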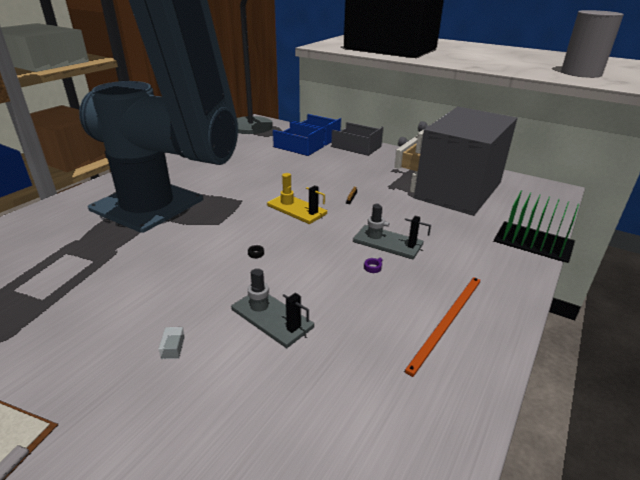

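View pics/side1.png

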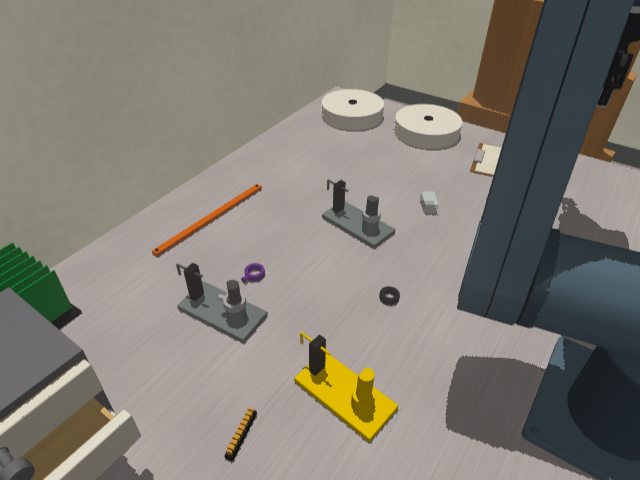

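Scene: the collar, whose boss shows at about (387,222), sits on the grey stand at world (0.566,0.169). The spacer is on the stand at (0.494,-0.168). The yellow stand and the purple ring are decoys. Next I move in for a close wrist view.

```bash
cat >> h.py <<'E'
def ori(a):
    z=np.array([np.cos(a),np.sin(a),0]);x=np.array([0,0,-1.]);return np.c_[x,np.cross(z,x),z]
def best(pos,a):
    out=[]
    for k in(0,np.pi,-np.pi):
        j=planner.solve_ik(list(pos),quat(ori(a+k)))
        if j is not None: out.append((abs(j[5]),a+k,j))
    return min(out,key=lambda o:o[0]) if out else None
E
python3 - <<'E'
from h import *
c=cam("wrist"); T=np.array(c["T_tool_cam"]); print(T.round(3).tolist(), c["fx"])
tgt=np.array([0.585,0.17,0.06])
for a in (np.pi/2,-np.pi/2):
    M=ori(a); cp=M@T[:3,3]; d=-M@T[:3,2]; 
    pos=tgt-d*0.30-cp
    j=planner.solve_ik(list(pos),quat(M)); print(a,d.round(2),pos.round(3),cp.round(3),None if j is None else np.round(j,2))
    if j is not None: pick=(abs(j[5]),pos,a) if a>0 or pick is None or abs(j[5])<pick[0] else pick
    elif a>0: pick=None
_,pos,a=pick
bot.move_pose(list(pos),quat(ori(a)))
c=cam("wrist"); save(c,"w1.png"); np.savez("w1.npz",W=cloud(c),**{k:c[k] for k in("image","T","fx","fy","cx","cy")})
s=bot.read_state();print(s["t"],s["position"],s["joints"].round(2))
for t in ["stand_A","collar","collar_screw","key_A","flat_A","shaft_A"]:
    print(t,[(np.round(r["point"],4).tolist(),round(r["p"],2)) for r in models.spot_point("wrist",t)][:3])
E
```

```text
[[0.0, 0.301, -0.954, 0.03], [-0.0, 0.954, 0.301, 0.077], [1.0, 0.0, 0.0, 0.0], [0.0, 0.0, 0.0, 1.0]] 384.94852225240305
1.5707963267948966 [ 0.3  -0.   -0.95] [0.571 0.17  0.376] [-0.077  0.    -0.03 ] [ 0.1   0.36  1.46 -0.    1.32 -1.47]
-1.5707963267948966 [-0.3   0.   -0.95] [0.599 0.17  0.376] [ 0.077 -0.    -0.03 ] [ 0.1   0.41  1.39 -0.    1.34  1.67]
3.8083 [0.57160481 0.16880813 0.37637791] [ 0.1   0.36  1.46 -0.    1.32 -1.47]
stand_A [([0.5635, 0.1646, 0.0074], 0.96)]
collar [([0.564, 0.1669, 0.0396], 0.83), ([0.6149, 0.0676, -0.0042], 0.81)]
collar_screw [([0.6153, 0.0971, 0.0074], 0.97), ([0.5918, 0.1739, 0.0443], 0.64)]
key_A [([0.6254, 0.1744, 0.0721], 0.92)]
flat_A [([0.5733, 0.175, 0.0743], 0.94)]
shaft_A []
```

View pics/w1.png

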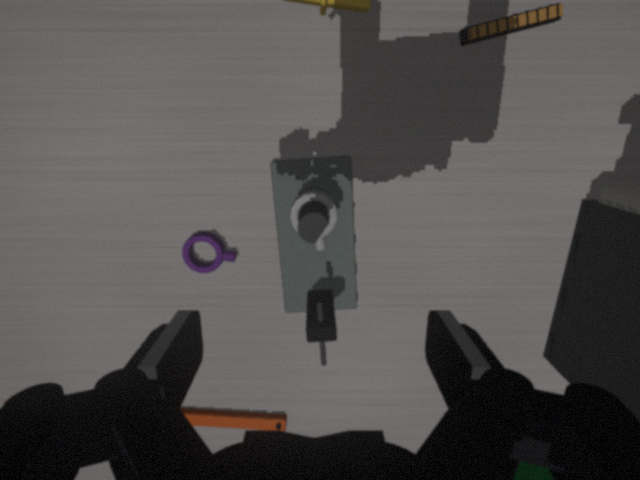

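The shaft top is at about (314,218), the boss at about (320,245) points toward the guide at (320,310). Next I fit the geometry from the depth cloud.

```bash
python3 - <<'E'
from h import *
d=np.load("w1.npz"); W=d["W"]; z=W[...,2]
near=(np.hypot(W[...,0]-.585,W[...,1]-.17)<.11)
def sel(lo,hi,m=near): 
    q=W[m&(z>lo)&(z<hi)]; return q
fl=W[near&(z<.006)]; print("floor z",np.median(fl[:,2]))
base=sel(.007,.018); r=cv2.minAreaRect(base[:,:2].astype(np.float32)*1000); print("base",r,len(base),np.median(base[:,2]))
bx=cv2.boxPoints(r); print(bx.round(1).tolist())
ax=near&(np.hypot(W[...,0]-.565,W[...,1]-.169)<.02)
top=W[ax&(z>.080)]; print("top",len(top),np.median(top,0),top[:,:2].min(0),top[:,:2].max(0), cv2.minEnclosingCircle(top[:,:2].astype(np.float32)*1000))
ring=W[near&(np.hypot(W[...,0]-.565,W[...,1]-.169)<.035)&(z>.048)&(z<.058)]
rr=cv2.minEnclosingCircle(ring[:,:2].astype(np.float32)*1000);print("ring",len(ring),rr)
g=sel(.077,.088,near&(W[...,0]>.62)); print("guide",len(g),g.mean(0),cv2.minAreaRect(g[:,:2].astype(np.float32)*1000))
boss=W[near&(np.hypot(W[...,0]-.565,W[...,1]-.169)>.021)&(np.hypot(W[...,0]-.565,W[...,1]-.169)<.034)&(z>.035)&(z<.06)]; print("boss",len(boss),boss.mean(0))
im=cv2.resize(d["image"][150:370,230:410],None,fx=3.3,fy=2.7*1.0,interpolation=cv2.INTER_CUBIC); cv2.imwrite("pics/w1c.png",im[:,:,::-1])
print(top.round(4)[::6].tolist())
E
```

```text
floor z 0.00040749779802662367
base ((600.8978271484375, 133.04946899414062), (144.98362731933594, 144.15159606933594), 3.748704195022583) 9688 0.012378634659051979
[[523.7999877929688, 200.1999969482422], [533.2999877929688, 56.400001525878906], [677.9000244140625, 65.9000015258789], [668.5, 209.6999969482422]]
top 9087 [0.56075007 0.16850803 0.2838197 ] [0.55100545 0.14931703] [0.57714775 0.1887765 ] ((561.832275390625, 169.0467529296875), 19.73154067993164)
ring 1007 ((571.3643188476562, 168.83285522460938), 24.212202072143555)
guide 547 [0.6523924  0.17365824 0.0817064 ] ((653.2777709960938, 173.8311309814453), (14.779267311096191, 23.588600158691406), 0.8361077904701233)
boss 120 [0.59035213 0.1736002  0.05128648]
[[0.5555, 0.1657, 0.0807], [0.5553, 0.1713, 0.0817], [0.5558, 0.1664, 0.0825], [0.5561, 0.1706, 0.0813], [0.5564, 0.1636, 0.0831], [0.5552, 0.1678, 0.0882], [0.5558, 0.172, 0.0857], [0.5569, 0.1629, 0.0839], [0.556, 0.1672, 0.0878], [0.5557, 0.1713, 0.0891], [0.5578, 0.1608, 0.0831], [0.5564, 0.1651, 0.0889], [0.5568, 0.1692, 0.0873], [0.5567, 0.1733, 0.0879], [0.5574,
[... 28228 characters left out ...]
6, 0.2889], [0.5596, 0.156, 0.2902], [0.5605, 0.157, 0.2894], [0.5605, 0.1582, 0.2895], [0.5613, 0.1592, 0.2887], [0.561, 0.1604, 0.289], [0.5608, 0.1616, 0.2891], [0.5607, 0.1627, 0.2892], [0.5609, 0.1639, 0.2891], [0.5607, 0.165, 0.2892], [0.5599, 0.1662, 0.29], [0.5606, 0.1673, 0.2894], [0.5605, 0.1685, 0.2894], [0.5606, 0.1696, 0.2893], [0.5608, 0.1708, 0.2892], [0.5602, 0.1719, 0.2897], [0.5607, 0.1731, 0.2893], [0.5607, 0.1743, 0.2892], [0.5603, 0.1754, 0.2896], [0.5613, 0.1766, 0.2888], [0.5598, 0.1776, 0.29], [0.5603, 0.1788, 0.2896], [0.5601, 0.1799, 0.2897], [0.5602, 0.1813, 0.2897], [0.5611, 0.1826, 0.289], [0.5517, 0.1816, 0.297], [0.5529, 0.1829, 0.296], [0.5529, 0.1841, 0.296]]
```

```bash
cat > fit.py <<'E'
from h import *
from scipy.optimize import least_squares
def fitD(W,c0):
    z=W[...,2]; m=(np.hypot(W[...,0]-c0[0],W[...,1]-c0[1])<.016)&(z>.0855)&(z<.0915)
    h=cv2.convexHull((W[m][:,:2]*1000).astype(np.float32))[:,0]
    # densify hull edges
    P=[]
    for a,b in zip(h,np.roll(h,-1,0)):
        n=max(1,int(np.hypot(*(b-a))/.5)); P+=[a+(b-a)*k/n for k in range(n)]
    P=np.array(P)
    f=lambda p:np.maximum(np.hypot(P[:,0]-p[0],P[:,1]-p[1])-11,(P[:,0]-p[0])*np.cos(p[2])+(P[:,1]-p[1])*np.sin(p[2])-7)
    best=min((least_squares(f,[c0[0]*1000,c0[1]*1000,t],loss="soft_l1",f_scale=.4) for t in np.arange(-3.1,3.1,.4)),key=lambda r:r.cost)
    return best.x,best.cost,m.sum()
E
python3 - <<'E'
from fit import *
W=np.load("w1.npz")["W"]; z=W[...,2]
print("D",fitD(W,(.566,.168)))
m=(abs(W[...,0]-.6)<.1)&(abs(W[...,1]-.17)<.05)
b=W[m&(z>.009)&(z<.016)][:,:2]*1000
r=cv2.minAreaRect(b.astype(np.float32)); print("base",r)
g=W[m&(z>.079)&(z<.086)&(W[...,0]>.64)][:,:2]*1000
print("guide",cv2.minAreaRect(g.astype(np.float32)),g.mean(0))
q=W[m&(z>.05)&(z<.0575)]*1000; d=np.hypot(q[:,0]-566,q[:,1]-168)
rg=q[(d>12)&(d<18.5)]; print("ring z",np.median(rg[:,2]),len(rg))
o=q[(d<20.5)]; print("ring bounds",o.min(0),o.max(0))
q=W[m&(z>.042)&(z<.056)]*1000; d=np.hypot(q[:,0]-566,q[:,1]-168)
bo=q[(d>21)&(d<31)]; print("boss",len(bo),np.median(bo,0), np.arctan2(bo[:,1].mean()-168,bo[:,0].mean()-566))
E
```

```text
D (array([566.17676686, 167.94463291,   0.97909742]), np.float64(1.145542903364944), np.int64(694))
base ((598.4951782226562, 169.97647094726562), (144.95008850097656, 70.14140319824219), 3.748704433441162)
guide ((653.5288696289062, 173.75840759277344), (14.478443145751953, 23.85559844970703), 3.4253122806549072) [652.79714925 173.71145451]
ring z 54.19550896068232 757
ring bounds [547.17512522 149.66925832  50.02717829] [585.70818577 186.61358171  57.36280246]
boss 112 [590.8583078  173.70856019  51.4209725 ] 0.2220684610567518
```

Fit: axis (0.5661, 0.1679), stand yaw 0.065, flat at 0.979 (0.91 anticlockwise of the guide, so this is stand A), boss at 0.22. Next I pinch the shaft above the collar.

```bash
cat >> h.py <<'E'
def st(tag):
    s=bot.read_state(); print(tag,"t%.2f"%s["t"],"w%.2f"%(s["grip_width"]*1000),"F",s["force"].round(1),"M",s["ft_torque"].round(2),"p",(s["position"]*1000).round(1),"q6 %.3f"%s["joints"][5]); return s
def turn(pos,a,n=1):
    j=planner.solve_ik(list(pos),quat(ori(a))); bot.movej(j)
E
python3 - <<'E'
from h import *
C=np.array([.5661,.1679]); A=.979
_,a,j=best([*C,.30],A); print("a",a,j[5], "end", planner.solve_ik([*C,.30],quat(ori(a-.914))))
jaws.command_gripper(.045,20)
bot.move_pose([*C,.30],quat(ori(a))); st("above")
hit=bot.servo_line([*C,.234],rate=.08,stop_force=12); st("down %s"%hit)
jaws.command_gripper(.0,20); st("pinch")
c=cam("wrist"); save(c,"w2.png")
E
```

```text
a 0.979 -0.8794387820580747 end [ 9.95612179e-02  4.16608038e-01  1.57681968e+00 -4.44089210e-16
  1.14816493e+00  3.45612179e-02]
above t5.20 w45.32 F [ 1.  -0.6  0.3] M [-0.04 -0.01  0.04] p [566.4 168.  300.4] q6 -0.882
down False t6.17 w44.98 F [ 0.2  0.2 -0.6] M [ 0.05  0.02 -0.01] p [566.4 167.9 234.5] q6 -0.879
pinch t6.53 w17.28 F [-2.7 -3.8  5.4] M [-0.79  0.51 -0.  ] p [565.9 167.2 234.7] q6 -0.879
```

View pics/w2.png

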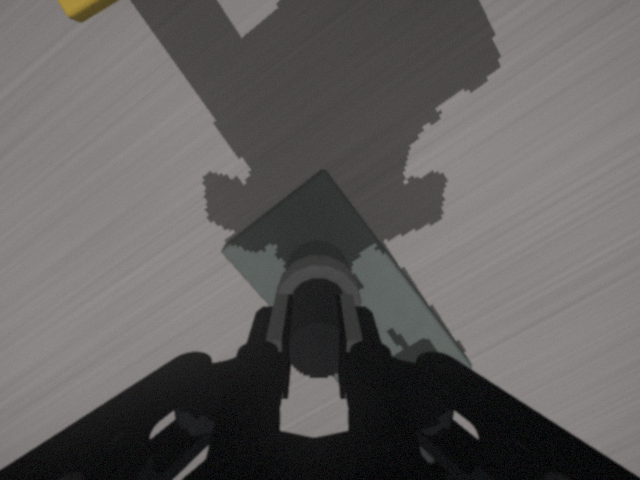

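The pinch reads 17.3 mm, so the pads are on the flat, and the force (about 5 N along −normal) matches the D's 2 mm asymmetry. Next I turn it.

```bash
python3 - <<'E'
from h import *
C=np.array([.5661,.1679]); Y=.0654
P=lambda a:[*(C-.002*np.array([np.cos(a),np.sin(a)])),.234]
bot.servo_line(P(.979),rate=.02); st("shift")
jaws.command_gripper(.0,40); st("grip40")
for a in np.linspace(.979,Y,5)[1:]:
    turn(P(a),a); st("a %.3f"%a)
bot.hold(.2); s=st("done")
M=rot(s["eef_rot"]); print("jaw yaw",np.arctan2(M[1,2],M[0,2]))
jaws.command_gripper(.032,20); st("open")
bot.servo_line([*P(Y)[:2],.30],rate=.12); 
# back off to view
T=np.array(vision.camera("wrist")["T_tool_cam"]); a=Y+np.pi/2; m=ori(a)
pos=np.array([.575,.169,.08])+m@T[:3,2]*.25-m@T[:3,3]; print(pos)
jaws.command_gripper(.07,20)
bot.move_pose(list(pos),quat(m)); bot.hold(.2); s=st("view")
c=cam("wrist"); save(c,"w3.png"); W=cloud(c); np.savez("w3.npz",W=W)
from fit import fitD
print("D",fitD(W,(.566,.168)))
z=W[...,2]; m=(abs(W[...,0]-.6)<.1)&(abs(W[...,1]-.17)<.05)
q=W[m&(z>.042)&(z<.0575)]*1000; d=np.hypot(q[:,0]-566,q[:,1]-168)
bo=q[(d>21)&(d<31)&(q[:,0]>566)]; print("boss",len(bo),np.median(bo,0), np.arctan2(bo[:,1].mean()-168,bo[:,0].mean()-566))
b=W[m&(z>.009)&(z<.016)][:,:2]*1000; print("base",cv2.minAreaRect(b.astype(np.float32)))
g=W[m&(z>.079)&(z<.086)&(W[...,0]>.64)][:,:2]*1000; print("guide",g.mean(0))
E
```

```text
shift t6.83 w16.92 F [0.9 3.3 4.6] M [ 0.34 -0.01  0.04] p [565.4 166.7 234.8] q6 -0.882
grip40 t7.04 w16.90 F [0.9 2.8 5.3] M [0.45 0.01 0.05] p [565.4 166.7 234.8] q6 -0.882
a 0.751 t7.38 w16.81 F [1.4 3.6 5.6] M [ 0.39  0.05 -0.05] p [565.1 167.  234.8] q6 -0.653
a 0.522 t7.71 w17.12 F [0.2 2.2 5.3] M [ 0.41  0.01 -0.05] p [564.8 167.3 234.8] q6 -0.423
a 0.294 t8.04 w16.59 F [0.1 2.4 6.7] M [ 0.4   0.1  -0.04] p [564.7 167.7 234.8] q6 -0.194
a 0.065 t8.38 w16.59 F [0.4 1.6 5.9] M [ 0.37  0.12 -0.01] p [564.5 168.1 234.8] q6 0.035
done t8.57 w16.68 F [0.4 2.8 5.7] M [ 0.36  0.1  -0.05] p [564.5 168.1 234.8] q6 0.034
jaw yaw 0.06536731210305659
open t8.88 w32.40 F [ 1.1  0.1 -0.7] M [ 0.03 -0.03  0.04] p [563.8 167.6 233.4] q6 0.034
[0.57628854 0.16932655 0.34873203]
view t11.68 w69.96 F [ 0.5  0.4 -0.6] M [ 0.06 -0.04 -0.  ] p [576.2 169.3 348.6] q6 -1.536
D (array([5.66256263e+02, 1.67901560e+02, 8.02895422e-02]), np.float64(2.0429687562295222), np.int64(872))
boss 150 [590.60729157 173.18369914  51.37084481] 0.20715679629388264
base ((598.3289794921875, 170.06320190429688), (144.26329040527344, 70.10614776611328), 3.795579433441162)
guide [652.81326171 173.66973329]
```

View pics/w3.png

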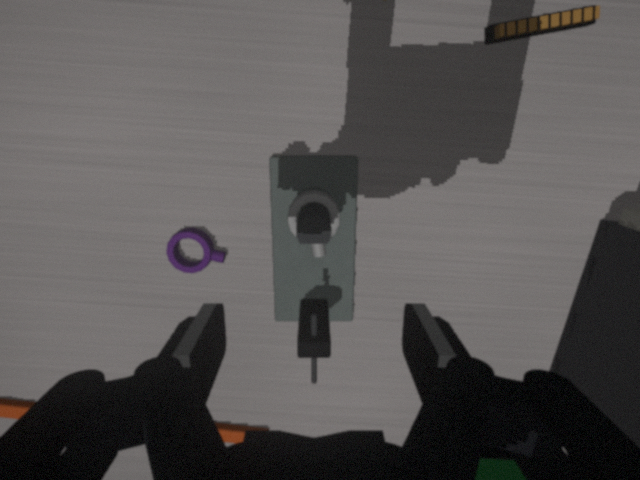

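The flat now reads 0.080 against a stand yaw of 0.066. The boss, at about (320,250), points roughly 0.15 rad off the guide. Next I grip the collar across its boss, align it, and check before lifting.

```bash
cat >> fit.py <<'E'
def boss(W,zc,c=(566.2,167.9)):
    z=W[...,2]*1000; q=W[(z>zc-5)&(z<zc+8)]*1000; x=q[:,0]-c[0]; y=q[:,1]-c[1]; d=np.hypot(x,y)
    k=(d>20.5)&(d<31)&(abs(np.arctan2(y,x))<.6); q=q[k]
    # boss centre line: mid of y-extent along its length
    return len(q), np.median(q,0).round(1), np.arctan2(np.percentile(y[k],[5,95]).mean(),np.median(x[k])), np.arctan2(y[k].mean(),x[k].mean())
E
python3 - <<'E'
from fit import *
C=np.array([.5661,.1679]); Y=.0654
W=np.load("w3.npz")["W"]; n,m,b1,b2=boss(W,47); print(n,m,b1,b2)
B=(b1+b2)/2; a=B+np.pi/2
jaws.command_gripper(.06,20)
bot.move_pose([*C,.29],quat(ori(a))); 
hit=bot.servo_line([*C,.200],rate=.1,stop_force=12); st("down %s"%hit)
jaws.command_gripper(.0,35); st("grip")
turn([*C,.200],Y+np.pi/2); bot.hold(.2); st("turned")
c=cam("wrist"); save(c,"w4.png"); W=cloud(c); print("boss",boss(W,47))
for t in ["collar_screw","key_A","collar"]: print(t,[(np.round(r["point"],4).tolist(),round(r["p"],2)) for r in models.spot_point("wrist",t)][:2])
c=cam("side"); save(c,"s4.png"); W=cloud(c); print("side boss",boss(W,47))
E
```

```text
152 [590.5 173.1  51.4] 0.2083833486478138 0.21240800373953783
down False t13.39 w59.96 F [ 0.4  0.1 -0.6] M [ 0.02 -0.01  0.01] p [566.5 168.  200.7] q6 -1.682
grip t13.72 w35.72 F [-1.1  0.5  5.5] M [ 0.04  0.13 -0.04] p [566.4 168.  200.9] q6 -1.682
turned t14.19 w35.58 F [0.2 0.4 6.2] M [-0.05  0.07 -0.02] p [566.5 167.9 200.9] q6 -1.539
  return _methods._mean(a, axis=axis, dtype=dtype,
  ret = um.true_divide(
Traceback (most recent call last):
  File "fit.py", line 18, in boss
    return len(q), np.median(q,0).round(1), np.arctan2(np.percentile(y[k],[5,95]).mean(),np.median(x[k])), np.arctan2(y[k].mean(),x[k].mean())
                                                       ~~~~~~~~~~~~~^^^^^^^^^^^^^
IndexError: index -1 is out of bounds for axis 0 with size 0
```

View pics/w4.png

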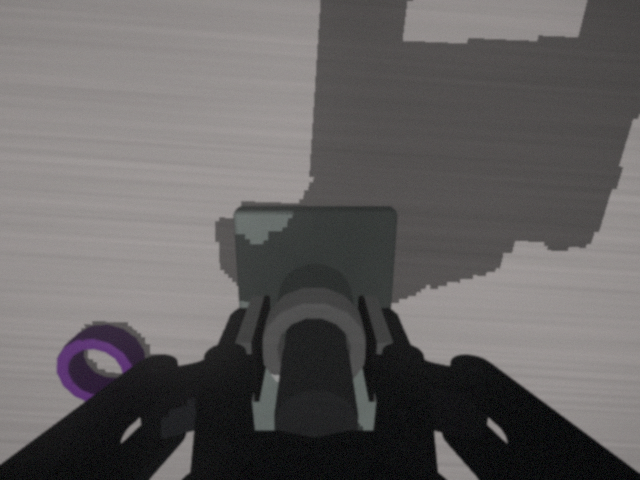

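```bash
python3 - <<'E'
from fit import *
ims=[]
for n in("side","scene"):
    c=cam(n); W=cloud(c)
    try: print(n,"boss",boss(W,47))
    except Exception as e: print(n,"none")
    for t in ["collar_screw","key_A","collar"]: print(t,[(np.round(r["point"],4).tolist(),round(r["p"],2)) for r in models.spot_point(n,t)][:3])
    u,v=map(int,proj(c,[.585,.17,.06])); k=c["image"][v-40:v+40,u-50:u+50]; ims.append(cv2.resize(k,(400,320),interpolation=cv2.INTER_CUBIC))
cv2.imwrite("pics/p5.png",np.hstack(ims)[:,:,::-1]); st("")
E
```

```text
side boss (5, array([590.3, 173.9,  53.3]), np.float64(0.2447395399027537), np.float64(0.248692637601202))
collar_screw [([0.6167, 0.0971, 0.0089], 0.55), ([0.5709, 0.1696, 0.0722], 0.16)]
key_A [([0.6331, 0.1736, 0.0718], 0.75), ([0.373, 0.1789, 0.0736], 0.61)]
collar [([0.6113, 0.0671, 0.0009], 0.73), ([0.5715, 0.1652, 0.0401], 0.47)]
scene boss (30, array([590.5, 165.4,  48.3]), np.float64(-0.14642185724895398), np.float64(-0.10960565787928782))
collar_screw [([0.5984, 0.1709, 0.0487], 0.63), ([0.6143, 0.0969, 0.0062], 0.51)]
key_A [([0.3718, 0.1835, 0.0764], 0.82), ([0.6319, 0.1714, 0.073], 0.7)]
collar [([0.6153, 0.0633, -0.0006], 0.51)]
 t14.64 w35.76 F [-0.3 -0.4  5.8] M [-0.02  0.08 -0.09] p [566.6 167.9 200.9] q6 -1.539
```

View pics/p5.png

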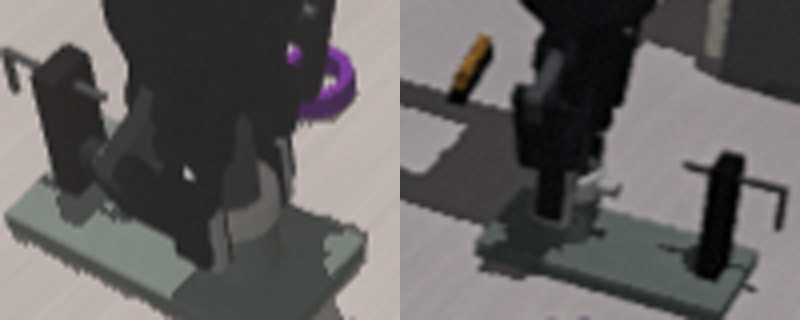

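The scene crop shows the boss, at about (605,187) in the crop, pointing at the key. Next I lift 26 mm, level.

```bash
python3 - <<'E'
from fit import *
C=np.array([.5661,.1679])
hit=bot.servo_line([*C,.2262],rate=.03,stop_force=15); bot.hold(.3); s=st("lift %s"%hit)
M=rot(s["eef_rot"]); print("tool x",M[:,0].round(4),"jaw yaw-90",np.arctan2(M[1,2],M[0,2])-np.pi/2)
cw=cam("wrist"); W=cloud(cw); z=W[...,2]*1000
d=np.hypot(W[...,0]*1000-566.2,W[...,1]*1000-167.9)
for sd in(1,-1):
    k=(d>13)&(d<18.5)&(z>72)&(z<86)&(sd*(W[...,1]*1000-167.9)>0)&(W[...,0]<.566); print("ring top side",sd,k.sum(),np.percentile(z[k],[10,50,90]) if k.any() else None)
k=(d>12.8)&(d<18.5)&(z>72)&(z<85)
q=W[k]*1000
if len(q)>50:
    A=np.c_[q[:,0]-566.2,q[:,1]-167.9,np.ones(len(q))]; r=np.linalg.lstsq(A,q[:,2],rcond=None)[0]; res=q[:,2]-A@r; g=abs(res)<1.5; r=np.linalg.lstsq(A[g],q[g,2],rcond=None)[0]; print("plane tilt,z",r,g.sum())
ims=[cw["image"]]
c=cam("scene"); W=cloud(c)
try: print("scene boss",boss(W,73))
except Exception: print("none")
for t in ["collar_screw","collar","key_A"]: print(t,[(np.round(r["point"],4).tolist(),round(r["p"],2)) for r in models.spot_point("scene",t)][:3])
im=c["image"]; u0,v0=map(int,proj(c,[.60,.17,.07])); f=8
k=cv2.resize(im[v0-30:v0+30,u0-40:u0+40],None,fx=f,fy=f,interpolation=cv2.INTER_CUBIC)
def P(p): u,v=proj(c,p); return (int((u-u0+40+.5)*f),int((v-v0+30+.5)*f))
Y=.0654; e=np.array([np.cos(Y),np.sin(Y),0]); o=np.array([.5662,.1679,.073])
for r_,col in((.021,(255,0,0)),(.029,(255,0,0)),(.064,(0,255,0))): cv2.circle(k,P(o+e*r_),4,col,1)
cv2.imwrite("pics/p6.png",k[:,:,::-1]); save(cw,"w6.png")
E
```

```text
lift False t15.97 w35.72 F [-1.   0.4 -1.6] M [0.05 0.02 0.05] p [566.1 167.9 226. ] q6 -1.537
tool x [-3.e-04 -0.e+00 -1.e+00] jaw yaw-90 0.06544270136251606
ring top side 1 1184 [77.76316126 79.34060654 80.3161188 ]
ring top side -1 1066 [78.51991552 79.44104982 80.2035362 ]
plane tilt,z [ 1.48948118e-03 -1.20706153e-03  7.93768279e+01] 3172
scene boss (27, array([592.5, 166.1,  74. ]), np.float64(-0.07363415145858142), np.float64(-0.07055506070064273))
collar_screw [([0.6168, 0.0972, 0.0048], 0.76), ([0.5986, 0.1695, 0.0719], 0.4)]
collar [([0.6138, 0.062, -0.0027], 0.67), ([0.5647, 0.1718, 0.0399], 0.41), ([0.5654, 0.1686, 0.0679], 0.39)]
key_A [([0.3705, 0.1853, 0.077], 0.74), ([0.6281, 0.1738, 0.0707], 0.64), ([0.4928, -0.1668, 0.0415], 0.51)]
```

View pics/p6.png

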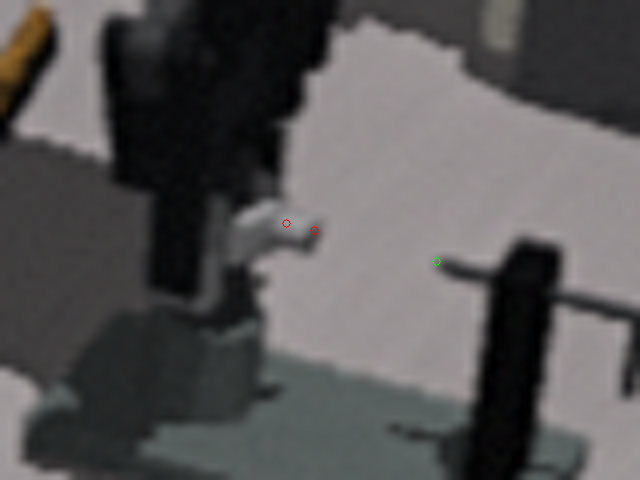

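View pics/w6.png

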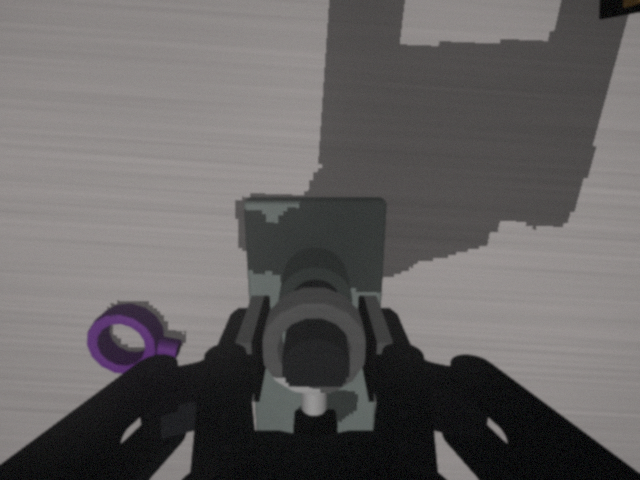

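The collar is lifted and level, and the wrist view now shows the boss at (314,402), centred below the ring with the flat edge square to it. I raise the last 0.9 mm and measure the boss and flat angles.

```bash
python3 - <<'E'
from fit import *
bot.servo_line([.5661,.1679,.2271],rate=.02,stop_force=15); bot.hold(.3); st("lift")
c=cam("wrist"); W=cloud(c); z=W[...,2]*1000
print("D",fitD(W,(.566,.168))); print("boss",boss(W,73))
d=np.hypot(W[...,0]*1000-566.2,W[...,1]*1000-167.9); k=(d>13)&(d<18.5)&(z>76)&(z<84); print("ring top",np.median(z[k]))
q=W[k|((z>76)&(z<84)&(d<20.5)&(d>13)&(W[...,0]<.566))]*1000; print("ring xmin",q.min(0))
m=(abs(z-73)<9)&(d>20.5)&(d<31)&(W[...,0]>.58)&(abs(W[...,1]-.169)<.012); q=W[m]*1000
vv,uu=np.where(m); print("boss px",len(q),uu.min(),uu.max(),vv.min(),vv.max(),q.min(0).round(1),q.max(0).round(1))
e=[.0654]; 
for r in range(21,30,2):
    s=q[(q[:,0]-566.2>r-1)&(q[:,0]-566.2<r+1)]
    if len(s)>3: print(r,len(s),s[:,1].min().round(2),s[:,1].max().round(2),"mid",(s[:,1].min()+s[:,1].max())/2,"expect",167.9+r*np.tan(.0654))
E
```

```text
lift t16.77 w35.94 F [-0.4  0.6 -0. ] M [-0.01  0.02  0.03] p [566.1 167.9 227.1] q6 -1.537
D (array([5.66492455e+02, 1.68027644e+02, 5.48558132e-02]), np.float64(11.239688183310761), np.int64(2962))
boss (478, array([590.8, 169.1,  77.7]), np.float64(0.04808822431904216), np.float64(0.04889587300985404))
ring top 80.42163811712402
ring xmin [546.61235231 148.97907096  76.0043958 ]
boss px 478 301 326 393 415 [586.3 164.2  74.1] [595.6 174.1  80. ]
21 89 164.16 173.65 mid 168.90352227480258 expect 169.27536143967288
23 116 164.19 173.78 mid 168.98434809081942 expect 169.40634824345125
25 114 164.25 173.94 mid 169.0940604873358 expect 169.53733504722962
27 119 164.39 174.06 mid 169.22480085421756 expect 169.668321851008
29 40 164.49 174.12 mid 169.30593883253397 expect 169.79930865478636
```

```bash
python3 - <<'E'
from h import *
bot.hold(.3); st("final"); print(job.close_job())
E
```

```text
final t17.12 w35.89 F [-0.8 -0.6 -0.7] M [ 0.    0.01 -0.03] p [566.1 167.9 227.1] q6 -1.537
the job is handed in; nothing more can be done
None
```

The job is handed in at 17 s, with the collar still held level in the fingers and its screw over the middle of the flat, facing the key guide. The collar was on stand A, at (0.566, 0.168). The arm did not touch the other spindle, its spacer, the loose parts or the look-alikes.

**Shaft:** I pinched it and the fingers read about 17 mm, which put the pads on the flat. I turned it 0.91 rad to the key guide. A check from above read the flat at 0.080 rad against a stand yaw of 0.066.

**Collar:** I gripped it across its boss with 35 N, turned it about 0.14 rad to the guide, and raised it 26.2 mm.

**Last checks (camera depth fits):**

| Check | Measured | Wanted |
|---|---|---|
| Screw direction | 0.05 rad | 0.065 rad |
| Flat direction | 0.055 rad (poorer fit) | 0.065 rad |
| Collar top height | 80.4 mm | 80 mm |
| Tilt, measured just before the last 0.9 mm of lift | about 0.002 rad | level |
| Wrist force | about 1 N | low |

**What disagreed:**
- The first lift stopped about 0.8 mm short, and I corrected it.
- Finger width read 1 to 2 mm below the stated sizes: 17 for 18 mm, and 36 for 38 mm.
- The scene camera's screw direction (−0.07 rad) differed from the wrist camera's. I trusted the wrist view because the scene camera sees only one side of the boss.

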